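# Put the stationery away and shut the wedged chest lid

## Task

Put everything that lies in the wooden tray into the open drawer of the grey chest and, once it is all in, push the drawer fully home until it clicks. Then work the orange wedge backward out from under the chest's heavy lid in small slow tugs, resting part-way, so that the lid comes down with it and settles shut without slamming, and leave the wedge lying in the empty tray. Do not disturb the hand-gel bottle or the stapler.

Things in the scene. Friction and masses are not known exactly. Their poses are not given: they have to be found in the camera images.
- chest: fixed grey steel desk chest, 230 deep (x) x 300 wide (y) x 85 mm high; origin at the centre of its underside on the desk, x points from its front (drawer side, toward the robot) to its back. The drawer front is its whole front face. The front 95 mm of its flat top is a bare ledge; the lid covers the rest.
- drawer (a joint): opening of the chest's drawer in m: 0 is fully home, 0.135 to 0.155 at the start, at most 0.175; it slides along the chest's x axis, drags with about 1.5 N and stays where it is left. Over the last 10 mm a sprung catch resists with a few N more, then snaps over and draws the drawer to 0.
- drawer_front (a point): centre of the outer face of the drawer's blue front panel, 44 mm above the desk; axes as the chest's, the face looks to -x. The panel is 298 wide, 68 high (5 to 73 mm above the desk), 8 mm thick, without a knob.
- drawer_floor (a point): centre of the drawer's inner floor, 10 mm above the desk; axes as the chest's. It lies 100 mm behind the outer face of the front panel. Inside, the drawer reaches 92 mm to the front, 96 mm to the back of this point and 134 mm to either side; its walls stand 44 mm above the floor. Only the part pulled out of the chest is open from above.
- lid: the chest's heavy steel lid (1.4 kg, 135 deep x 290 wide x 12 mm thick), hinged along the chest's back edge; origin at the middle of the lower front edge, axes as the chest's when shut. Shut, it lies level on stops, 6 mm above the chest's top; at the start it leans up by about 0.11 rad. Its front edge rests on the wedge's slope and sinks as the wedge is drawn back; freed suddenly it slams.
- wedge_grip (a point): centre of the grip block of the orange wedge (0.12 kg, 34 mm wide in y), which lies flat on the chest's ledge, x axis from grip to tip, near the chest's x. The block is its rear 31 mm, 30 mm high, clear of the lid; this point is 15 mm above the underside. Drawing the wedge straight back along the chest's -x takes roughly 10 N.
- wedge_tip (a point): middle of the wedge's thin end, 2 mm above its underside, 114.5 mm ahead of the grip point; axes as the wedge's. The wedge is 130 mm long; its top slopes evenly from 30 mm high at the grip block down to 4 mm here. About 65 mm of it is under the lid at the start; the tip passes free under the shut lid.
- tray: fixed open wooden tray, 270 (x) x 300 (y) x 40 mm high outside, walls and floor 6 mm thick; origin at the centre of its underside on the desk.
- marker_a_mid (a point): centre of a grey highlighter, 117 mm long, 17 to 20 mm thick, lying on its side; its z axis runs along its length from foot to cap. Three to five of the five items (two highlighters, tin, two cartons) are there at each start; None if absent.
- marker_b_mid (a point): centre of a black highlighter with a white band, same size and axes as the grey one; None if absent.
- clip_tin_mid (a point): centre of a round grey tin, 62 mm in diameter, 21 mm high, flat on its base, z axis up; None if absent.
- carton_a_mid (a point): centre of one of two like light-grey cartons, 30 (its x) x 52 (its y) x 20 mm high, flat, z axis up; None if absent.
- carton_b_mid (a point): centre of the other carton, same size and axes; None if absent.
- gel_bottle: hand-gel pump bottle with a teal label, 68 x 59 x 159 mm high, a bystander at the back between chest and tray; origin at its underside.
- stapler: black desk stapler, 144 x 39 x 54 mm, a bystander to the left; origin at its underside.

How it is judged:
On the way, in this order (a step that is already met when the one before it is completed fails the run):
1. everything from the tray is in the drawer (x of carton_b_mid in the frame of drawer_floor between -0.095 and 0.097 m and y of carton_b_mid in the frame of drawer_floor between -0.136 and 0.136 m and z of carton_b_mid in the frame of drawer_floor between 0 and 0.04 m and contact force between each of carton_b, marker_a, marker_b, clip_tin, carton_a and the fingers below 0.05 N and x of marker_a_mid in the frame of drawer_floor between -0.095 and 0.097 m and y of marker_a_mid in the frame of drawer_floor between -0.136 and 0.136 m and z of marker_a_mid in the frame of drawer_floor between 0 and 0.04 m and x of marker_b_mid in the frame of drawer_floor between -0.095 and 0.097 m and y of marker_b_mid in the frame of drawer_floor between -0.136 and 0.136 m and z of marker_b_mid in the frame of drawer_floor between 0 and 0.04 m and x of clip_tin_mid in the frame of drawer_floor between -0.095 and 0.097 m and y of clip_tin_mid in the frame of drawer_floor between -0.136 and 0.136 m and z of clip_tin_mid in the frame of drawer_floor between 0 and 0.04 m and x of carton_a_mid in the frame of drawer_floor between -0.095 and 0.097 m and y of carton_a_mid in the frame of drawer_floor between -0.136 and 0.136 m and z of carton_a_mid in the frame of drawer_floor between 0 and 0.04 m and value of joint drawer above 0.05 m), for 0.2 s.
2. the drawer is pushed home past its catch with everything in it (x of carton_b_mid in the frame of drawer_floor between -0.095 and 0.097 m and y of carton_b_mid in the frame of drawer_floor between -0.136 and 0.136 m and z of carton_b_mid in the frame of drawer_floor between 0 and 0.04 m and x of marker_a_mid in the frame of drawer_floor between -0.095 and 0.097 m and y of marker_a_mid in the frame of drawer_floor between -0.136 and 0.136 m and z of marker_a_mid in the frame of drawer_floor between 0 and 0.04 m and x of marker_b_mid in the frame of drawer_floor between -0.095 and 0.097 m and y of marker_b_mid in the frame of drawer_floor between -0.136 and 0.136 m and z of marker_b_mid in the frame of drawer_floor between 0 and 0.04 m and x of clip_tin_mid in the frame of drawer_floor between -0.095 and 0.097 m and y of clip_tin_mid in the frame of drawer_floor between -0.136 and 0.136 m and z of clip_tin_mid in the frame of drawer_floor between 0 and 0.04 m and x of carton_a_mid in the frame of drawer_floor between -0.095 and 0.097 m and y of carton_a_mid in the frame of drawer_floor between -0.136 and 0.136 m and z of carton_a_mid in the frame of drawer_floor between 0 and 0.04 m and value of joint drawer below 0.004 m), for 0.2 s.
3. the wedge is part-way back and the half-lowered lid rests on it (all of step 2 and angle between lid's own z axis and vertical between 0.025 and 0.085 rad and contact force between wedge and lid above 0.5 N), for 0.3 s.
4. the lid is shut and the wedge is out from under it (value of joint drawer below 0.004 m and angle between lid's own z axis and vertical below 0.012 rad and x of wedge_tip in the frame of chest below -0.02 m), for 0.2 s.
At the end, for the whole second after the job is handed in: All items that were in the tray are in the drawer, the drawer is home in its catch (within 4 mm), the lid is shut on its stops (within 0.012 rad), and the wedge lies wholly within the tray's walls, on its floor, at rest (all of step 2 and angle between lid's own z axis and vertical below 0.012 rad and x of wedge_grip in the frame of tray between -0.131 and 0.131 m and x of wedge_tip in the frame of tray between -0.131 and 0.131 m and y of wedge_grip in the frame of tray between -0.146 and 0.146 m and y of wedge_tip in the frame of tray between -0.146 and 0.146 m and z of each of wedge_grip, wedge_tip in the frame of tray below 0.04 m and linear speed of wedge below 0.02 m/s); the robot touches nothing.
It fails at once if the lid slams (its front edge falls faster than 0.15 m/s) (linear speed of lid above 0.15 m/s).
It fails at once if the hand-gel bottle or stapler is shifted by more than 30 mm or tipped (distance of any of gel_bottle, stapler from where it was at the start of the episode above 0.03 m or angle between any of gel_bottle, stapler's own z axis and vertical above 0.5 rad).
Of marker_a, marker_b, clip_tin, carton_a, carton_b only 3 to 5 are there at a start; the rules pass over those that are not, and their reading is None.
At some moment in a run one of marker_a, marker_b, clip_tin, carton_a, carton_b may be knocked a few centimetres aside while the robot is not near it.
Once in a run the grip may slacken for a moment while it holds something.
It also fails if it takes over 210 s, if anything falls off the work surface, if the arm or the gripper's body presses on something with over 40 N, if the wrist force passes 120 N, or if a joint passes its speed limit or range.

## Robot

A 7-joint arm with a two-finger parallel gripper is mounted at the origin on a cart in front of the work surface, level with it; the furniture and walls round the work are solid. World frame = base frame: x ahead of the robot, y to its left, z up, the work surface at z = 0. Lengths are in m, angles in rad, forces in N, time in s.
With the tool pointing down it reaches from about 0.425 to 0.825 m from the base axis. Payload 3.6 kg.
Tool frame: the origin (TCP) lies between the finger pads; the fingertips stand ctrl.tip_reach ahead of it and the grasp point (between the pads) lies 11 mm behind it (ctrl.tip_reach is the distance from the TCP to the fingertips, in m); z points along the fingers, y is the line along which they close (so a half turn about z gives the same grasp; the last joint's range is limited). The gripper opens to 93 mm and grips with 3 to 60 N. Pads are 15 mm wide; open, the fingers measure 128 mm over their backs; the gripper's body (75 mm by 188 mm) begins 65 mm behind the grasp point.
Start: joints at [-1.274, 0.615, -0.013, 1.423, 0.008, 1.103, -0.04], TCP at [0.207, 0.616, 0.227] pointing down, gripper open.
Joint ranges: [-3.12, 3.12], [-0.3, 2.06], [-1.34, 1.32], [0.26, 2.42], [-1.36, 4.5], [0.01, 1.98], [-2.84, 2.84]. Speed limits (rad/s): [2.79, 2.79, 3.14, 3.14, 3.14, 3.14, 3.14].

## Interface

Orientations are given as a rotation vector (axis times angle).
In Python, from station import ctrl, vision, hand_in, nets gives the robot as it stands.
- The arm moves only by the tool servo_tool, never from a script. Its arguments are lists of equal length, an entry for each row: "claw": the closure, from 0 (fully open) to 1 (shut); "dp": the shift along the tool's x, y, z in m, a list of three; "dr": the turn, a rotation vector about the tool's x, y, z in rad, a list of three. In form: {"claw": [claw, ...], "dp": [[dx, dy, dz], ...], "dr": [[ax, ay, az], ...]}. A call has 1 to 12 rows; each row is the pose to reach, as a shift and turn from the pose commanded when the call began, along the tool's axes at that moment; what a row does not reach only later rows make up. A row lasts 1/10 s, in which the tool goes at most 50 mm and 8.59 degrees, less where a joint would pass 70% of its speed; a pose out of reach is approached as far as the arm can. A call with a gripper value outside its range is refused whole. The fingers move at their own pace and stop on an object; "newtons" is the grip in N (left out, the last holds). Time passes only in rows, so rows that repeat a pose let the fingers close. It gives the time, the measured TCP pose, the force, the opening and the grip force at its end, in the units of the state.
- ctrl.get_obs(): the state, without advancing time (a new reading comes with each control period).
- vision.camera(name): name is "side" or "top"; returns a dict with "pixels" (384x512x3 uint8, red, green, blue), "depth" (384x512 float32, m along the optical axis (not along the pixel's ray), 0 where there is no reading), "camera_matrix" (3x3 intrinsics, pixels), "rvec" (rotation vector, rad) and "tvec" (3), from world to camera coordinates, as OpenCV has them. Camera axes: x right, y down, z forward; pixel columns grow to the right and rows downward; lengths in m; the calibration is good to about 2 mm. A picture is of the moment at which its call begins.
- hand_in(): hands the job in; it is judged then, once.
Trained networks look in a picture, given as the dict that the camera call returned (one of the last four; its "shot" number tells which), for a name from the list of things; names that differ only in an ending like _2 or _b are one class to them, and where a whole thing is asked for, a point or a joint stands for the part that bears it (a point fixed in the world has none). Each returns a list of dicts, best first, with "confidence" (0 to 1); they miss things now and then, are a little off and sometimes report something else, mostly with a low value. They report only what shows in the picture. A call takes as long as a camera call.
- nets.search_frame(name, picture): "position" ([row, column] in pixels, amid what is visible of it).
- nets.masks_of(name, picture): "pixels" (384x512 bool, what is visible of it) and "position" ([row, column] in pixels, amid what is visible of it).
The state is a dict: "clock": time; "qpos": joint angles; "qd": joint speeds; "effort": joint torques, N m; "ee_pos": TCP position; "tcp_rot": TCP orientation; "wrist_force": force on the tool from outside, world axes, zero at the start; "moment": the same for the moment, N m; "grip_width": finger opening in m; "grasp_force": force on a finger pad.
Only numpy, scipy, OpenCV 4.12 (cv2) and the standard library are available. Lean on these libraries where they do the work, as an engineer would, in place of code of your own. Each camera call takes 0.05 s, during which the arm holds its last target. There are 200 camera calls.

## Working session

There is one attempt and no reset: what is moved stays moved. The work goes in short steps, Python scripts to look and compute and a tool call to move; the robot and the scene stay as the last step left them, time stands still between calls to the robot, and variables do not carry over. Pictures are saved under pics/ and viewed, at most 14 in all, crops included, and the job is handed in when it is done.

Besides the shell and the picture viewer there is one more tool, called after "Call:" as name(argument=value, ...), one argument or row to a line, values as JSON. servo_tool: Moves the arm, as the interface text tells. Its arguments: {"type":"object","properties":{"claw":{"type":"array","items":{"type":"number"}},"dp":{"type":"array","items":{"type":"array","items":{"type":"number"}}},"dr":{"type":"array","items":{"type":"array","items":{"type":"number"}}},"newtons":{"type":"number"}},"required":["claw","dp","dr"]}

```bash
mkdir -p pics; ls
cat > h.py <<'E'
import numpy as np, cv2
from station import ctrl, vision, hand_in, nets
def shot(n,save=None):
    p=vision.camera(n)
    if save: cv2.imwrite('pics/'+save,cv2.cvtColor(p['pixels'],cv2.COLOR_RGB2BGR))
    return p
def cloud(p):
    K=p['camera_matrix'];R=cv2.Rodrigues(np.array(p['rvec'],float))[0];t=np.array(p['tvec']).reshape(3)
    d=p['depth'];v,u=np.mgrid[:d.shape[0],:d.shape[1]]
    c=np.stack([(u-K[0,2])*d/K[0,0],(v-K[1,2])*d/K[1,1],d],-1)
    return (c-t)@R
def find(n,p,W,k=3,minc=.3):
    out=[]
    for m in nets.masks_of(n,p)[:k]:
        if m['confidence']<minc: continue
        q=m['pixels']&(p['depth']>0); P=W[q]
        if len(P)<5: continue
        z=np.percentile(P[:,2],90); T=P[P[:,2]>z-.012]
        r=cv2.minAreaRect((T[:,:2]*1000).astype(np.float32))
        print(n,round(m['confidence'],2),'pix',np.round(m['position']),'n',len(P),'med',np.median(P,0).round(3),'ztop',z.round(3),'rect',np.round(r[0],0),np.round(r[1],0),round(r[2],1))
        out.append((m,P))
    return out
E
python3 - <<'E'
from h import *
o=ctrl.get_obs(); print({k:np.round(v,3) for k,v in o.items()}, ctrl.tip_reach)
for c in('top','side'):
    p=shot(c,c+'0.png');W=cloud(p);print(c)
    for n in ['chest','drawer_front','lid','wedge_grip','tray','marker_a_mid','marker_b_mid','clip_tin_mid','carton_a_mid','gel_bottle','stapler']: find(n,p,W)
E
```

```text
pics
{'clock': np.float64(0.0), 'qpos': array([-1.273,  0.616, -0.013,  1.425,  0.008,  1.103, -0.04 ]), 'qd': array([ 0.002,  0.   , -0.002, -0.001, -0.001, -0.002, -0.001]), 'effort': array([ 0.0000e+00, -4.5894e+01,  2.0900e-01, -1.6575e+01, -6.1000e-02,
        2.0000e-02,  0.0000e+00]), 'ee_pos': array([0.207, 0.615, 0.225]), 'tcp_rot': array([-0.506, -3.1  ,  0.004]), 'wrist_force': array([-0.664, -0.028,  0.675]), 'moment': array([-0.058,  0.041,  0.004]), 'grasp_force': np.float64(0.0), 'grip_width': np.float64(0.093)} 0.008
top
chest 0.83 pix [177. 207.] n 11685 med [0.607 0.255 0.085] ztop 0.116 rect [706. 250.] [186. 300.] 2.3
drawer_front 0.56 pix [211. 203.] n 4534 med [0.507 0.276 0.012] ztop 0.051 rect [502. 270.] [292. 148.] 83.8
lid 0.84 pix [137. 211.] n 3822 med [0.727 0.239 0.114] ztop 0.119 rect [734. 251.] [290. 134.] 84.9
lid 0.73 pix [226. 107.] n 577 med [0.464 0.549 0.046] ztop 0.054 rect [469. 549.] [ 26. 140.] 2.1
wedge_grip 0.83 pix [164. 190.] n 297 med [0.635 0.289 0.113] ztop 0.119 rect [639. 291.] [35. 67.] 78.0
tray 0.79 pix [212. 361.] n 8483 med [ 
[... 1093 characters left out ...]
02 0.107] ztop 0.116 rect [641. 291.] [39. 71.] 76.9
tray 0.72 pix [162. 302.] n 3001 med [ 0.491 -0.22   0.009] ztop 0.036 rect [ 497. -215.] [270. 314.] 3.8
marker_b_mid 0.64 pix [228. 261.] n 3945 med [0.513 0.272 0.013] ztop 0.054 rect [507. 277.] [298. 159.] 87.2
clip_tin_mid 0.37 pix [151. 232.] n 488 med [ 0.741 -0.052  0.09 ] ztop 0.146 rect [736. -63.] [30. 50.] 82.9
carton_a_mid 0.66 pix [167. 288.] n 102 med [ 0.533 -0.12   0.026] ztop 0.038 rect [ 534. -103.] [37. 88.] 4.2
gel_bottle 0.62 pix [150. 229.] n 464 med [ 0.742 -0.052  0.091] ztop 0.149 rect [735. -60.] [25. 47.] 85.8
stapler 0.88 pix [301. 249.] n 773 med [0.464 0.564 0.044] ztop 0.052 rect [469. 568.] [ 29. 181.] 5.4
```

Run:
```python
from h import *
a=cv2.imread('pics/top0.png')
cv2.imwrite('pics/top0c.png',cv2.resize(a[90:290,60:460],(800,400),interpolation=cv2.INTER_CUBIC))
```

```text
(no output)
```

View pics/top0c.png

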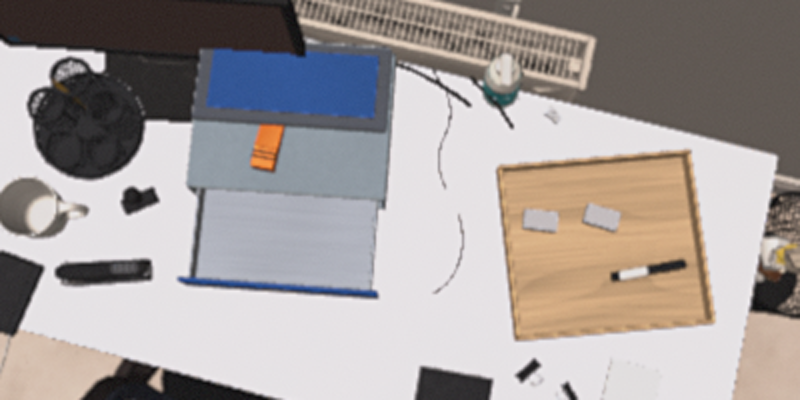

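The crop shows the two cartons (541,220) and (602,216) and the black marker (648,270) in the tray. The wedge is on the ledge at (267,147), and there is no tin or grey marker.

```bash
cat >> h.py <<'E'
from scipy.spatial.transform import Rotation as Ro
def Rdown(phi):  # tool down, tool y at world angle phi(rad)
    y=np.array([np.cos(phi),np.sin(phi),0]);z=np.array([0,0,-1.]);return np.stack([np.cross(y,z),y,z],1)
def go(pos,phi_deg,o=None):
    """deltas in tool axes to reach world pos with tool y at phi (mod 180, nearest)"""
    o=o or ctrl.get_obs();R=Ro.from_rotvec(o['tcp_rot']).as_matrix()
    best=min((Ro.from_matrix(R.T@Rdown(np.radians(phi_deg+k))).as_rotvec() for k in(0,180)),key=np.linalg.norm)
    d=R.T@(np.array(pos)-o['ee_pos']);print('go',pos,phi_deg,'dp',d.round(4),'dr',best.round(3),'q7',o['qpos'][6].round(2));return d,best
def items(p,W):
    # things standing on tray floor that are not wood coloured
    g=p['pixels'].astype(int);sat=g.max(2)-g.min(2)
    c,s=np.cos(np.radians(3.7)),np.sin(np.radians(3.7));d=W[...,:2]-[.494,-.217]
    m=(abs(d@[c,s])<.126)&(abs(d@[-s,c])<.141)&(W[...,2]>.012)&(W[...,2]<.06)
    n,l,st,_=cv2.connectedComponentsWithStats(m.astype(np.uint8))
    for i in range(1,n):
        if st[i,4]<25: continue
        P=W[l==i];r=cv2.minAreaRect((P[:,:2]*1000).astype(np.float32));print('item n',st[i,4],'z',np.percentile(P[:,2],[50,95]).round(3),'rect',np.round(r[0]),np.round(r[1]),round(r[2],1),'sat',np.median(sat[l==i]),'val',np.median(g[l==i].mean(1)))
E
python3 - <<'E'
from h import *
p=shot('top');W=cloud(p);items(p,W)
z=W[...,2];
m=(z>.064)&(z<.08)&(W[...,0]>.38)&(W[...,0]<.54)&(W[...,1]>.05)&(W[...,1]<.46)
P=W[m];print('panel',len(P),np.round(np.polyfit(P[:,1],P[:,0],1),4),'y',np.percentile(P[:,1],[1,99]),'x',np.percentile(P[:,0],[1,99]))
m=(z>.08)&(z<.09)&(W[...,0]>.5)&(W[...,0]<.7)&(W[...,1]>.05)&(W[...,1]<.46)
P=W[m];r=cv2.minAreaRect((P[:,:2]*1000).astype(np.float32));print('ledge',r,'\n',cv2.boxPoints(r).round())
g=p['pixels'].astype(int);m=(g[...,0]>180)&(g[...,2]<90)&(g[...,0]-g[...,1]>60)&(W[...,0]<.72)&(z>.09)&(W[...,1]>.2)
P=W[m];r=cv2.minAreaRect((P[:,:2]*1000).astype(np.float32));print('wedge',r,'\n',cv2.boxPoints(r).round(),np.percentile(P[:,2],[5,50,95]))
print('tall',[(a,W[(z>a)&(z<1.2)&(abs(W[...,1])<.7)&(W[...,0]<1.2)].min(0).round(2),W[(z>a)&(z<1.2)&(W[...,0]<1.2)&(abs(W[...,1])<.7)].max(0).round(2)) for a in (.2,.4)])
go([.45,-.282,.10],8.8); go([.533,-.122,.10],-9.8)
E
```

```text
item n 189 z [0.026 0.032] rect [ 535. -216.] [54. 35.] 76.8 sat 7.0 val 190.66666666666666
item n 185 z [0.027 0.033] rect [ 530. -124.] [57. 35.] 80.2 sat 7.0 val 190.66666666666666
item n 203 z [0.022 0.027] rect [ 451. -285.] [ 24. 117.] 9.5 sat 15.0 val 95.33333333333333
panel 299 [0.0928 0.4094] y [0.13484291 0.4242209 ] x [0.42017369 0.45001702]
ledge ((641.3350830078125, 259.5594482421875), (300.2727355957031, 140.81190490722656), 85.28983306884766) 
 [[559. 116.]
 [699. 104.]
 [724. 403.]
 [583. 415.]]
wedge ((640.7227783203125, 289.49957275390625), (32.175010681152344, 67.89984893798828), 78.10416412353516) 
 [[604. 281.]
 [671. 267.]
 [677. 298.]
 [611. 312.]] [0.1056911  0.11411774 0.12001587]
tall [(0.2, array([ 0.04, -0.62,  0.2 ]), array([1.12, 0.7 , 0.75])), (0.4, array([ 0.08, -0.52,  0.4 ]), array([0.98, 0.63, 0.75]))]
go [0.45, -0.282, 0.1] 8.8 dp [-0.5163 -0.7742  0.1267] dr [-0.     0.     1.093] q7 -0.04
go [0.533, -0.122, 0.1] -9.8 dp [-0.5441 -0.5961  0.1267] dr [-0.     0.     1.418] q7 -0.04
```

Call:
servo_tool(
  claw=[0, 0, 0, 0, 0, 0, 0, 0, 0, 0, 0, 0],
  dp=[
    [-0.045, -0.05, 0],
    [-0.09, -0.1, 0],
    [-0.135, -0.149, 0],
    [-0.18, -0.198, 0],
    [-0.225, -0.247, 0],
    [-0.27, -0.296, 0],
    [-0.315, -0.345, 0],
    [-0.36, -0.394, 0],
    [-0.405, -0.443, 0],
    [-0.45, -0.492, 0],
    [-0.5, -0.545, 0.0],
    [-0.544, -0.596, 0.0],
  ],
  dr=[
    [0, 0, 0.12],
    [0, 0, 0.24],
    [0, 0, 0.36],
    [0, 0, 0.48],
    [0, 0, 0.6],
    [0, 0, 0.72],
    [0, 0, 0.84],
    [0, 0, 0.96],
    [0, 0, 1.08],
    [0, 0, 1.2],
    [0, 0, 1.32],
    [0, 0, 1.418],
  ],
)

```text
clock: 2.45
ee_pos: [0.4504, 0.0659, 0.2272]
tcp_rot: [2.407, 2.019, 0.002]
wrist_force: [0.2, 0.4, 0.5]
grip_width: 0.0927
grasp_force: 0.0
```

Run:
```python
from h import *
go([.532,-.123,.10],-9.8)
```

```text
go [0.532, -0.123, 0.1] -9.8 dp [-0.172   0.113   0.1271] dr [ 0.001 -0.001 -0.004] q7 -0.15
```

Call:
servo_tool(
  claw=[0, 0, 0, 0, 0, 0, 0, 0, 0],
  dp=[
    [-0.04, 0.026, 0],
    [-0.08, 0.052, 0.01],
    [-0.12, 0.079, 0.04],
    [-0.15, 0.1, 0.07],
    [-0.172, 0.113, 0.1],
    [-0.172, 0.113, 0.127],
    [-0.172, 0.113, 0.127],
    [-0.172, 0.113, 0.127],
    [-0.172, 0.113, 0.127],
  ],
  dr=[
    [0, 0, 0],
    [0, 0, 0],
    [0, 0, 0],
    [0, 0, 0],
    [0, 0, 0],
    [0, 0, 0],
    [0, 0, 0],
    [0, 0, 0],
    [0, 0, 0],
  ],
)

```text
clock: 3.35
ee_pos: [0.5329, -0.1204, 0.1013]
tcp_rot: [2.4, 2.024, 0.003]
wrist_force: [0.9, -0.2, 1.0]
grip_width: 0.0928
grasp_force: 0.0
```

Run:
```python
from h import *
p=shot('side');W=cloud(p);items(p,W);find('carton_a_mid',p,W)
go([.532,-.123,.017],-9.8)
```

```text
item n 63 z [0.021 0.026] rect [ 454. -288.] [ 17. 131.] 10.2 sat 23.0 val 94.66666666666667
item n 90 z [0.025 0.03 ] rect [ 539. -216.] [58. 33.] 70.8 sat 11.0 val 178.5
item n 76 z [0.026 0.03 ] rect [ 535. -119.] [36. 92.] 2.6 sat 11.0 val 189.33333333333331
carton_a_mid 0.36 pix [152. 230.] n 390 med [ 0.741 -0.051  0.091] ztop 0.135 rect [742. -61.] [30. 42.] 50.1
go [0.532, -0.123, 0.017] -9.8 dp [-0.0027 -0.0007  0.0844] dr [ 0.003 -0.     0.002] q7 0.36
```

Call:
servo_tool(
  claw=[0, 0, 0, 0.6, 1, 1, 1, 1, 1, 1, 1, 1],
  dp=[
    [-0.002, 0, 0.045],
    [-0.002, 0, 0.084],
    [-0.002, 0, 0.084],
    [-0.002, 0, 0.084],
    [-0.002, 0, 0.084],
    [-0.002, 0, 0.084],
    [-0.002, 0, 0.084],
    [-0.002, 0, 0.084],
    [-0.002, 0, 0.084],
    [-0.002, 0, 0.084],
    [-0.002, 0, 0.05],
    [-0.002, 0, 0.01],
  ],
  dr=[
    [0, 0, 0],
    [0, 0, 0],
    [0, 0, 0],
    [0, 0, 0],
    [0, 0, 0],
    [0, 0, 0],
    [0, 0, 0],
    [0, 0, 0],
    [0, 0, 0],
    [0, 0, 0],
    [0, 0, 0],
    [0, 0, 0],
  ],
  newtons=20,
)

```text
clock: 4.65
ee_pos: [0.53, -0.1228, 0.089]
tcp_rot: [-2.4, -2.021, 0.005]
wrist_force: [-0.0, 0.2, 0.1]
grip_width: 0.0257
grasp_force: 0.0
```

Run:
```python
from h import *
go([.49,.19,.13],-5.2);go([.49,.19,.035],-5.2)
```

```text
go [0.49, 0.19, 0.13] -5.2 dp [ 0.3014 -0.0929 -0.0406] dr [-0.005 -0.    -0.08 ] q7 0.37
go [0.49, 0.19, 0.035] -5.2 dp [ 0.3014 -0.0924  0.0544] dr [-0.005 -0.    -0.08 ] q7 0.37
```

Call:
servo_tool(
  claw=[0, 0, 0, 0],
  dp=[
    [0, 0, -0.03],
    [0, 0, -0.03],
    [0, 0, -0.03],
    [0, 0, -0.03],
  ],
  dr=[
    [0, 0, 0],
    [0, 0, 0],
    [0, 0, 0],
    [0, 0, 0],
  ],
)

```text
clock: 5.05
ee_pos: [0.5304, -0.1226, 0.1184]
tcp_rot: [-2.401, -2.022, 0.002]
wrist_force: [-0.8, -1.0, -1.1]
grip_width: 0.0529
grasp_force: 0.0
```

Run:
```python
from h import *
print({k:np.round(v,3) for k,v in ctrl.get_obs().items() if k in('clock','ee_pos','grip_width','grasp_force')})
p=shot('side','s1.png');W=cloud(p);items(p,W)
p=shot('top','t1.png');W=cloud(p);items(p,W);find('carton_a_mid',p,W)
a=cv2.imread('pics/s1.png');cv2.imwrite('pics/s1c.png',cv2.resize(a[120:270,200:400],(800,600),interpolation=cv2.INTER_CUBIC))
```

```text
{'clock': np.float64(5.05), 'ee_pos': array([ 0.53 , -0.123,  0.118]), 'grasp_force': np.float64(0.0), 'grip_width': np.float64(0.053)}
item n 63 z [0.021 0.027] rect [ 455. -281.] [ 13. 115.] 10.9 sat 22.0 val 74.66666666666667
item n 93 z [0.025 0.03 ] rect [ 539. -215.] [57. 35.] 68.5 sat 11.0 val 175.0
item n 75 z [0.026 0.029] rect [ 528. -123.] [58. 33.] 80.5 sat 11.0 val 189.0
item n 40 z [0.026 0.033] rect [ 534. -100.] [12. 35.] 65.3 sat 9.0 val 185.83333333333331
item n 34 z [0.026 0.031] rect [ 532. -241.] [14. 38.] 71.3 sat 9.5 val 187.16666666666666
item n 207 z [0.021 0.028] rect [ 453. -282.] [ 23. 119.] 8.2 sat 15.0 val 102.33333333333333
carton_a_mid 0.58 pix [212. 201.] n 4452 med [0.507 0.277 0.012] ztop 0.049 rect [502. 270.] [286. 145.] 84.3
carton_a_mid 0.43 pix [201. 324.] n 34 med [ 0.534 -0.099  0.026] ztop 0.032 rect [ 531. -100.] [10. 29.] 71.9
```

View pics/s1c.png

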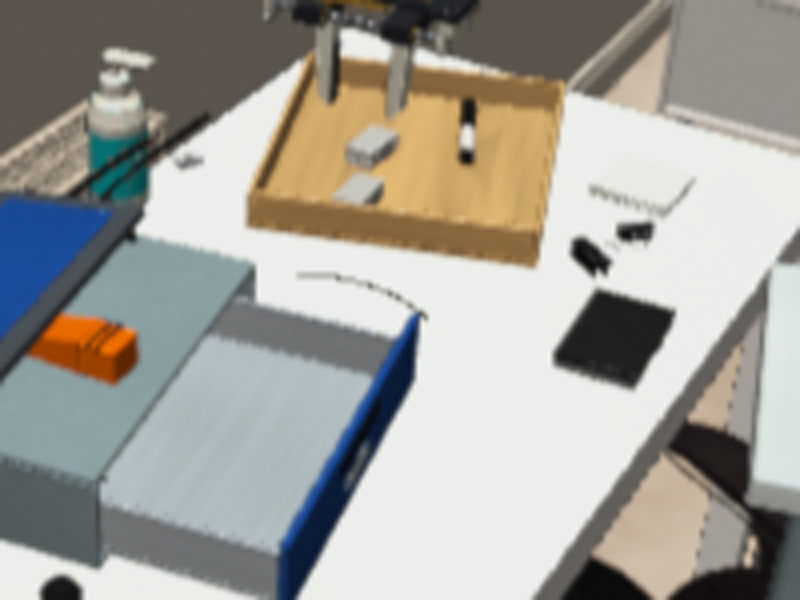

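The fingers were still closing when I lifted. The cartons, at crop (372,145) and (358,188), have not moved. Retry with a longer closing time.

Call:
servo_tool(
  claw=[0.35, 0.35, 0.35, 1, 1, 1, 1, 1, 1, 1, 1, 1],
  dp=[
    [0, 0, 0.045],
    [0, 0, 0.09],
    [0, 0, 0.101],
    [0, 0, 0.101],
    [0, 0, 0.101],
    [0, 0, 0.101],
    [0, 0, 0.101],
    [0, 0, 0.101],
    [0, 0, 0.101],
    [0, 0, 0.101],
    [0, 0, 0.101],
    [0, 0, 0.101],
  ],
  dr=[
    [0, 0, 0],
    [0, 0, 0],
    [0, 0, 0],
    [0, 0, 0],
    [0, 0, 0],
    [0, 0, 0],
    [0, 0, 0],
    [0, 0, 0],
    [0, 0, 0],
    [0, 0, 0],
    [0, 0, 0],
    [0, 0, 0],
  ],
  newtons=20,
)

```text
clock: 6.4
ee_pos: [0.5317, -0.1232, 0.0194]
tcp_rot: [2.403, 2.023, 0.001]
wrist_force: [-0.4, -0.1, 6.5]
grip_width: 0.0297
grasp_force: 20.0
```

Run:
```python
from h import *
print(ctrl.get_obs()['grasp_force'],ctrl.get_obs()['grip_width'])
go([.49,.19,.13],-5.2);go([.49,.19,.035],-5.2)
```

```text
20.001118183135986 0.02971770442377625
go [0.49, 0.19, 0.13] -5.2 dp [ 0.3016 -0.0943 -0.1106] dr [ 0.001 -0.    -0.08 ] q7 0.43
go [0.49, 0.19, 0.035] -5.2 dp [ 0.3015 -0.0944 -0.0156] dr [ 0.001 -0.    -0.08 ] q7 0.43
```

Call:
servo_tool(
  claw=[1, 1, 1, 1, 1, 1, 1, 1, 1, 1, 1, 1],
  dp=[
    [0, 0, -0.045],
    [0, 0, -0.09],
    [0.03, -0.01, -0.11],
    [0.075, -0.022, -0.11],
    [0.12, -0.036, -0.11],
    [0.165, -0.05, -0.11],
    [0.21, -0.065, -0.11],
    [0.255, -0.08, -0.11],
    [0.29, -0.09, -0.11],
    [0.301, -0.094, -0.11],
    [0.301, -0.094, -0.11],
    [0.301, -0.094, -0.11],
  ],
  dr=[
    [0, 0, 0],
    [0, 0, 0],
    [0, 0, 0],
    [0, 0, 0],
    [0, 0, -0.04],
    [0, 0, -0.08],
    [0, 0, -0.08],
    [0, 0, -0.08],
    [0, 0, -0.08],
    [0, 0, -0.08],
    [0, 0, -0.08],
    [0, 0, -0.08],
  ],
)

```text
clock: 7.6
ee_pos: [0.4903, 0.1874, 0.1286]
tcp_rot: [2.321, 2.115, -0.002]
wrist_force: [-0.1, -0.1, -0.8]
grip_width: 0.0298
grasp_force: 20.0
```

Run:
```python
from h import *
go([.49,.19,.03],-5.2)
```

```text
go [0.49, 0.19, 0.03] -5.2 dp [ 0.0027 -0.0006  0.0986] dr [ 0.     0.002 -0.002] q7 -0.15
```

Call:
servo_tool(
  claw=[1, 1, 1, 1, 0.5, 0.5, 0.5, 0.5, 0.5, 0.5, 0.5],
  dp=[
    [0.002, 0, 0.04],
    [0.002, 0, 0.08],
    [0.002, 0, 0.099],
    [0.002, 0, 0.099],
    [0.002, 0, 0.099],
    [0.002, 0, 0.099],
    [0.002, 0, 0.099],
    [0.002, 0, 0.099],
    [0.002, 0, 0.06],
    [0.002, 0, 0.02],
    [0.002, 0, -0.01],
  ],
  dr=[
    [0, 0, 0],
    [0, 0, 0],
    [0, 0, 0],
    [0, 0, 0],
    [0, 0, 0],
    [0, 0, 0],
    [0, 0, 0],
    [0, 0, 0],
    [0, 0, 0],
    [0, 0, 0],
    [0, 0, 0],
  ],
)

```text
clock: 8.7
ee_pos: [0.4908, 0.1916, 0.1412]
tcp_rot: [2.319, 2.118, 0.004]
wrist_force: [-0.1, 0.2, 0.1]
grip_width: 0.0466
grasp_force: 0.0
```

Run:
```python
from h import *
p=shot('side');W=cloud(p);items(p,W)
p=shot('top');W=cloud(p);items(p,W)
go([.535,-.216,.13],-13)
```

```text
item n 58 z [0.021 0.024] rect [ 456. -290.] [ 13. 137.] 10.4 sat 12.0 val 71.0
item n 188 z [0.027 0.032] rect [ 537. -216.] [55. 36.] 74.8 sat 7.0 val 199.33333333333334
item n 195 z [0.022 0.027] rect [ 453. -284.] [ 19. 118.] 8.8 sat 12.0 val 96.0
go [0.535, -0.216, 0.13] -13 dp [-0.4029  0.0785  0.012 ] dr [ 0.009 -0.005  0.136] q7 -0.16
```

Call:
servo_tool(
  claw=[0.35, 0.35, 0.35, 0.35, 0.35, 0.35, 0.35, 0.35, 0.35, 0.35, 0.35, 0.35],
  dp=[
    [-0.045, 0.009, 0],
    [-0.09, 0.018, 0],
    [-0.135, 0.026, 0],
    [-0.18, 0.035, 0],
    [-0.225, 0.044, 0],
    [-0.27, 0.053, 0],
    [-0.315, 0.061, 0],
    [-0.36, 0.07, 0],
    [-0.39, 0.078, 0.012],
    [-0.403, 0.08, 0.03],
    [-0.403, 0.08, 0.05],
    [-0.403, 0.08, 0.05],
  ],
  dr=[
    [0, 0, 0],
    [0, 0, 0.03],
    [0, 0, 0.06],
    [0, 0, 0.1],
    [0, 0, 0.136],
    [0, 0, 0.136],
    [0, 0, 0.136],
    [0, 0, 0.136],
    [0, 0, 0.136],
    [0, 0, 0.136],
    [0, 0, 0.136],
    [0, 0, 0.136],
  ],
)

```text
clock: 10.0
ee_pos: [0.5308, -0.2164, 0.0857]
tcp_rot: [-2.455, -1.95, 0.005]
wrist_force: [0.2, 0.6, -0.6]
grip_width: 0.0604
grasp_force: 0.0
```

Run:
```python
from h import *
p=shot('side');W=cloud(p);items(p,W)
go([.536,-.216,.019],-14)
```

```text
item n 65 z [0.021 0.026] rect [ 456. -292.] [ 16. 136.] 8.6 sat 23.0 val 76.0
item n 89 z [0.025 0.03 ] rect [ 539. -218.] [63. 33.] 74.5 sat 11.0 val 180.0
go [0.536, -0.216, 0.019] -14 dp [0.0011 0.0042 0.0681] dr [-0.004 -0.001  0.017] q7 0.49
```

Call:
servo_tool(
  claw=[0.35, 0.35, 0.35, 1, 1, 1, 1, 1, 1, 1, 1, 1],
  dp=[
    [0, 0.004, 0.04],
    [0, 0.004, 0.066],
    [0, 0.004, 0.066],
    [0, 0.004, 0.066],
    [0, 0.004, 0.066],
    [0, 0.004, 0.066],
    [0, 0.004, 0.066],
    [0, 0.004, 0.066],
    [0, 0.004, 0.066],
    [0, 0.004, 0.066],
    [0, 0.004, 0.02],
    [0, 0.004, -0.02],
  ],
  dr=[
    [0, 0, 0],
    [0, 0, 0],
    [0, 0, 0],
    [0, 0, 0],
    [0, 0, 0],
    [0, 0, 0],
    [0, 0, 0],
    [0, 0, 0],
    [0, 0, 0],
    [0, 0, 0],
    [0, 0, 0],
    [0, 0, 0],
  ],
  newtons=20,
)

```text
clock: 11.25
ee_pos: [0.5363, -0.2178, 0.1089]
tcp_rot: [-2.457, -1.954, 0.003]
wrist_force: [0.9, -0.5, -0.2]
grip_width: 0.0302
grasp_force: 19.3
```

Run:
```python
from h import *
go([.497,.265,.13],-5.2)
```

```text
go [0.497, 0.265, 0.13] -5.2 dp [ 0.4615 -0.1471 -0.0207] dr [-0.003 -0.    -0.136] q7 0.47
```

Call:
servo_tool(
  claw=[1, 1, 1, 1, 1, 1, 1, 1, 1, 1, 1, 1],
  dp=[
    [0.046, -0.014, -0.02],
    [0.092, -0.028, -0.02],
    [0.138, -0.043, -0.02],
    [0.184, -0.058, -0.02],
    [0.23, -0.073, -0.02],
    [0.276, -0.088, -0.02],
    [0.322, -0.102, -0.02],
    [0.368, -0.117, -0.02],
    [0.414, -0.132, -0.02],
    [0.461, -0.147, -0.02],
    [0.461, -0.147, 0.02],
    [0.461, -0.147, 0.05],
  ],
  dr=[
    [0, 0, 0],
    [0, 0, -0.03],
    [0, 0, -0.06],
    [0, 0, -0.1],
    [0, 0, -0.136],
    [0, 0, -0.136],
    [0, 0, -0.136],
    [0, 0, -0.136],
    [0, 0, -0.136],
    [0, 0, -0.136],
    [0, 0, -0.136],
    [0, 0, -0.136],
  ],
)

```text
clock: 12.45
ee_pos: [0.4964, 0.2674, 0.0573]
tcp_rot: [-2.313, -2.124, -0.001]
wrist_force: [0.5, -1.3, -1.0]
grip_width: 0.0305
grasp_force: 19.3
```

Run:
```python
from h import *
go([.497,.265,.03],-5.2)
```

```text
go [0.497, 0.265, 0.03] -5.2 dp [-0.0023  0.0008  0.0273] dr [-0.    -0.001  0.006] q7 -0.2
```

Call:
servo_tool(
  claw=[1, 1, 0.5, 0.5, 0.5, 0.5, 0.5, 0.5, 0.5, 0.5],
  dp=[
    [0, 0, 0.027],
    [0, 0, 0.027],
    [0, 0, 0.027],
    [0, 0, 0.027],
    [0, 0, 0.027],
    [0, 0, 0.027],
    [0, 0, -0.01],
    [0, 0, -0.05],
    [0, 0, -0.08],
    [0, 0, -0.08],
  ],
  dr=[
    [0, 0, 0],
    [0, 0, 0],
    [0, 0, 0],
    [0, 0, 0],
    [0, 0, 0],
    [0, 0, 0],
    [0, 0, 0],
    [0, 0, 0],
    [0, 0, 0],
    [0, 0, 0],
  ],
)

```text
clock: 13.45
ee_pos: [0.5008, 0.2652, 0.1437]
tcp_rot: [2.318, 2.116, 0.016]
wrist_force: [1.0, 0.5, 0.0]
grip_width: 0.0467
grasp_force: 0.0
```

Run:
```python
from h import *
p=shot('top');W=cloud(p);items(p,W)
go([.452,-.284,.10],9)
```

```text
item n 203 z [0.021 0.028] rect [ 451. -285.] [ 24. 119.] 12.5 sat 15.0 val 102.0
go [0.452, -0.284, 0.1] 9 dp [-0.551   0.0027  0.0394] dr [ 0.005 -0.003 -0.248] q7 -0.26
```

Call:
servo_tool(
  claw=[0.35, 0.35, 0.35, 0.35, 0.35, 0.35, 0.35, 0.35, 0.35, 0.35, 0.35, 0.35],
  dp=[
    [-0.048, 0, 0],
    [-0.096, 0, 0],
    [-0.144, 0, 0],
    [-0.192, 0, 0],
    [-0.24, 0, 0],
    [-0.288, 0, 0],
    [-0.336, 0, 0],
    [-0.384, 0, 0],
    [-0.432, 0, 0],
    [-0.48, 0, 0.01],
    [-0.525, 0, 0.02],
    [-0.551, 0.003, 0.039],
  ],
  dr=[
    [0, 0, 0],
    [0, 0, -0.03],
    [0, 0, -0.06],
    [0, 0, -0.1],
    [0, 0, -0.14],
    [0, 0, -0.18],
    [0, 0, -0.22],
    [0, 0, -0.25],
    [0, 0, -0.25],
    [0, 0, -0.25],
    [0, 0, -0.25],
    [0, 0, -0.25],
  ],
)

```text
clock: 14.7
ee_pos: [0.4489, -0.2895, 0.0993]
tcp_rot: [2.043, 2.384, -0.003]
wrist_force: [0.0, -0.0, 0.7]
grip_width: 0.0607
grasp_force: 0.0
```

Run:
```python
from h import *
p=shot('side');W=cloud(p);items(p,W)
go([.452,-.284,.017],9.5)
```

```text
item n 64 z [0.021 0.025] rect [ 456. -289.] [ 17. 135.] 8.0 sat 22.0 val 87.0
go [0.452, -0.284, 0.017] 9.5 dp [0.0079 0.0065 0.0792] dr [-0.005  0.004 -0.016] q7 0.98
```

Call:
servo_tool(
  claw=[0.35, 0.35, 0.35, 1, 1, 1, 1, 1, 1, 1, 1, 1],
  dp=[
    [0.007, 0.006, 0.04],
    [0.007, 0.006, 0.078],
    [0.007, 0.006, 0.078],
    [0.007, 0.006, 0.078],
    [0.007, 0.006, 0.078],
    [0.007, 0.006, 0.078],
    [0.007, 0.006, 0.078],
    [0.007, 0.006, 0.078],
    [0.007, 0.006, 0.078],
    [0.007, 0.006, 0.078],
    [0.007, 0.006, 0.078],
    [0.007, 0.006, 0.05],
  ],
  dr=[
    [0, 0, -0.016],
    [0, 0, -0.016],
    [0, 0, -0.016],
    [0, 0, -0.016],
    [0, 0, -0.016],
    [0, 0, -0.016],
    [0, 0, -0.016],
    [0, 0, -0.016],
    [0, 0, -0.016],
    [0, 0, -0.016],
    [0, 0, -0.016],
    [0, 0, -0.016],
  ],
  newtons=15,
)

```text
clock: 15.95
ee_pos: [0.4533, -0.2754, 0.0473]
tcp_rot: [-2.014, -2.402, 0.002]
wrist_force: [0.1, -0.1, -0.5]
grip_width: 0.0147
grasp_force: 15.0
```

Run:
```python
from h import *
go([.495,.34,.13],-5.2)
```

```text
go [0.495, 0.34, 0.13] -5.2 dp [ 0.5991  0.1478 -0.0806] dr [-0.006 -0.004  0.266] q7 1.0
```

Call:
servo_tool(
  claw=[1, 1, 1, 1, 1, 1, 1, 1, 1, 1, 1, 1],
  dp=[
    [0, 0, -0.048],
    [0.03, 0.008, -0.08],
    [0.075, 0.018, -0.09],
    [0.12, 0.03, -0.09],
    [0.168, 0.042, -0.09],
    [0.216, 0.053, -0.09],
    [0.264, 0.065, -0.09],
    [0.312, 0.077, -0.09],
    [0.36, 0.089, -0.09],
    [0.408, 0.101, -0.09],
    [0.456, 0.113, -0.09],
    [0.5, 0.123, -0.09],
  ],
  dr=[
    [0, 0, 0],
    [0, 0, 0],
    [0, 0, 0.05],
    [0, 0, 0.1],
    [0, 0, 0.15],
    [0, 0, 0.2],
    [0, 0, 0.266],
    [0, 0, 0.266],
    [0, 0, 0.266],
    [0, 0, 0.266],
    [0, 0, 0.266],
    [0, 0, 0.266],
  ],
)

```text
clock: 17.15
ee_pos: [0.489, 0.2397, 0.1395]
tcp_rot: [-2.318, -2.12, -0.0]
wrist_force: [1.1, -0.1, -0.4]
grip_width: 0.0147
grasp_force: 15.0
```

Run:
```python
from h import *
go([.523,.337,.13],-5.2)
go([.523,.337,.048],-5.2)
```

```text
go [0.523, 0.337, 0.13] -5.2 dp [0.1    0.0252 0.0095] dr [-0.    -0.     0.001] q7 -0.22
go [0.523, 0.337, 0.048] -5.2 dp [0.1    0.0252 0.0915] dr [-0.    -0.     0.001] q7 -0.22
```

Call:
servo_tool(
  claw=[1, 1, 1, 1, 1, 1, 1, 0.6, 0.6, 0.6, 0.6, 0.6],
  dp=[
    [0.045, 0.012, 0],
    [0.09, 0.023, 0],
    [0.1, 0.025, 0.02],
    [0.1, 0.025, 0.05],
    [0.1, 0.025, 0.08],
    [0.1, 0.025, 0.09],
    [0.1, 0.025, 0.09],
    [0.1, 0.025, 0.09],
    [0.1, 0.025, 0.09],
    [0.1, 0.025, 0.09],
    [0.1, 0.025, 0.05],
    [0.1, 0.025, 0.0],
  ],
  dr=[
    [0, 0, 0],
    [0, 0, 0],
    [0, 0, 0],
    [0, 0, 0],
    [0, 0, 0],
    [0, 0, 0],
    [0, 0, 0],
    [0, 0, 0],
    [0, 0, 0],
    [0, 0, 0],
    [0, 0, 0],
    [0, 0, 0],
  ],
)

```text
clock: 18.35
ee_pos: [0.5219, 0.3336, 0.1393]
tcp_rot: [-2.32, -2.118, 0.007]
wrist_force: [0.5, 1.1, 0.1]
grip_width: 0.0369
grasp_force: 0.0
```

Run:
```python
from h import *
go([.39,.282,.14],84.8);go([.38,.282,.14],84.8)
```

```text
go [0.39, 0.282, 0.14] 84.8 dp [-6.340e-02 -1.267e-01 -1.000e-04] dr [-1.000e-03  5.000e-03  1.571e+00] q7 -0.35
go [0.38, 0.282, 0.14] 84.8 dp [-0.0643 -0.1367 -0.    ] dr [-1.000e-03  5.000e-03  1.571e+00] q7 -0.35
```

Call:
servo_tool(
  claw=[1, 1, 1, 1, 1, 1, 1, 1, 1, 1, 1, 1],
  dp=[
    [-0.01, -0.03, -0.01],
    [-0.02, -0.06, -0.01],
    [-0.04, -0.09, -0.01],
    [-0.064, -0.137, -0.01],
    [-0.064, -0.137, -0.01],
    [-0.064, -0.137, 0],
    [-0.064, -0.137, 0],
    [-0.064, -0.137, 0],
    [-0.064, -0.137, 0],
    [-0.064, -0.137, 0],
    [-0.064, -0.137, 0],
    [-0.064, -0.137, 0],
  ],
  dr=[
    [0, 0, 0.14],
    [0, 0, 0.28],
    [0, 0, 0.42],
    [0, 0, 0.56],
    [0, 0, 0.7],
    [0, 0, 0.84],
    [0, 0, 0.98],
    [0, 0, 1.12],
    [0, 0, 1.26],
    [0, 0, 1.4],
    [0, 0, 1.5],
    [0, 0, 1.57],
  ],
)

```text
clock: 19.55
ee_pos: [0.3814, 0.2833, 0.1404]
tcp_rot: [-3.137, 0.146, -0.001]
wrist_force: [-0.3, 0.4, -0.1]
grip_width: 0.0005
grasp_force: 0.0
```

Run:
```python
from h import *
p=shot('top','t2.png')
p=shot('side','s2.png')
a=cv2.imread('pics/t2.png');b=cv2.imread('pics/s2.png')
cv2.imwrite('pics/c2.png',np.hstack([cv2.resize(x,(400,400),interpolation=cv2.INTER_CUBIC) for x in (a[130:260,130:260],b[170:320,190:340])]))
go([.39,.282,.055],84.8)
```

```text
go [0.39, 0.282, 0.055] 84.8 dp [0.0087 0.0005 0.0852] dr [-0.001 -0.001  0.001] q7 -1.57
```

View pics/c2.png

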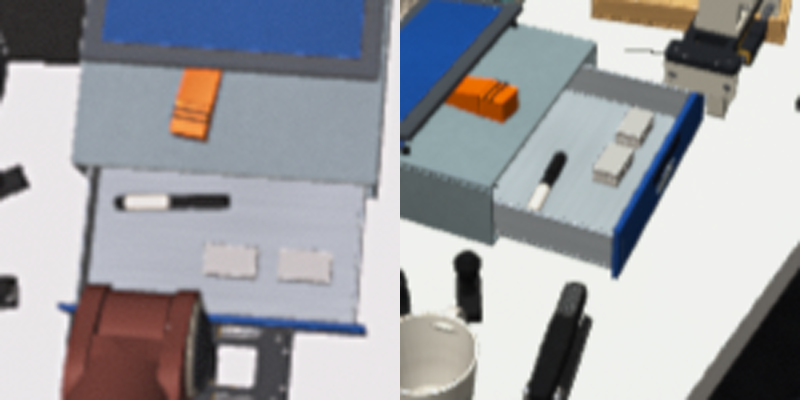

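The drawer holds both cartons, at (230,262) and (303,266), and the marker at (170,202) in the left view. Now push it home.

Call:
servo_tool(
  claw=[1, 1, 1, 1, 1, 1, 1, 1, 1, 1, 1, 1],
  dp=[
    [0.0, 0, 0.04],
    [0.005, 0, 0.08],
    [0.01, 0, 0.085],
    [0.03, 0, 0.085],
    [0.045, 0, 0.085],
    [0.06, 0, 0.085],
    [0.075, 0, 0.085],
    [0.09, 0, 0.085],
    [0.105, 0, 0.085],
    [0.12, 0, 0.085],
    [0.135, 0, 0.085],
    [0.15, 0, 0.085],
  ],
  dr=[
    [0, 0, 0],
    [0, 0, 0],
    [0, 0, 0],
    [0, 0, 0],
    [0, 0, 0],
    [0, 0, 0],
    [0, 0, 0],
    [0, 0, 0],
    [0, 0, 0],
    [0, 0, 0],
    [0, 0, 0],
    [0, 0, 0],
  ],
)

```text
clock: 20.85
ee_pos: [0.5305, 0.2693, 0.056]
tcp_rot: [-3.138, 0.14, 0.002]
wrist_force: [-1.2, -0.4, -1.9]
grip_width: 0.0003
grasp_force: 0.8
```

Call:
servo_tool(
  claw=[1, 1, 1, 1, 1, 1, 1, 1],
  dp=[
    [0.008, 0, 0],
    [0.014, 0, 0],
    [0.02, 0, 0],
    [0.026, 0, 0],
    [0.032, 0, 0],
    [0.036, 0, 0],
    [0.038, 0, 0],
    [0.038, 0, 0],
  ],
  dr=[
    [0, 0, 0],
    [0, 0, 0],
    [0, 0, 0],
    [0, 0, 0],
    [0, 0, 0],
    [0, 0, 0],
    [0, 0, 0],
    [0, 0, 0],
  ],
)

```text
clock: 21.65
ee_pos: [0.5641, 0.2666, 0.0543]
tcp_rot: [-3.137, 0.14, 0.017]
wrist_force: [-10.1, -0.3, 8.7]
grip_width: 0.0004
grasp_force: 5.1
```

Call:
servo_tool(
  claw=[1, 1, 1, 1, 0.3, 0.3, 0.3, 0.3],
  dp=[
    [-0.03, 0, 0],
    [-0.06, 0, 0],
    [-0.06, 0, -0.05],
    [-0.06, 0, -0.1],
    [-0.06, 0, -0.1],
    [-0.06, 0, -0.1],
    [-0.06, 0, -0.1],
    [-0.06, 0, -0.1],
  ],
  dr=[
    [0, 0, 0],
    [0, 0, 0],
    [0, 0, 0],
    [0, 0, 0],
    [0, 0, 0],
    [0, 0, 0],
    [0, 0, 0],
    [0, 0, 0],
  ],
)

```text
clock: 22.45
ee_pos: [0.5079, 0.2713, 0.153]
tcp_rot: [3.137, -0.141, -0.004]
wrist_force: [-0.1, 0.4, -0.1]
grip_width: 0.0277
grasp_force: 0.0
```

```bash
cat >> h.py <<'E'
def wedge(p,W,lo=.087,m0=None):
    g=p['pixels'].astype(int);z=W[...,2];m=(g[...,0]>150)&(g[...,2]<100)&(g[...,0]-g[...,1]>50)&(z>lo)&(z<.25)&(W[...,0]<.72)
    if m0 is not None:m&=m0
    P=W[m];r=cv2.minAreaRect((P[:,:2]*1000).astype(np.float32));print('wedge n',m.sum(),np.round(r[0]),np.round(r[1]),round(r[2],1),cv2.boxPoints(r).round().tolist(),'z',np.percentile(P[:,2],[5,50,95]).round(3));return m
def lid(p,W):
    m=nets.masks_of('lid',p)
    P=W[m[0]['pixels']&(p['depth']>0)];P=P[(P[:,2]>.085)&(P[:,2]<.14)]
    c=np.linalg.lstsq(np.c_[P[:,:2],np.ones(len(P))],P[:,2],rcond=None)[0];print('lid conf',m[0]['confidence'],'slope',c[:2].round(3))
E
python3 - <<'E'
from h import *
for c in('top','side'):
    p=shot(c,c+'3.png');W=cloud(p);wedge(p,W);lid(p,W);find('drawer_front',p,W,1)
a=cv2.imread('pics/top3.png');b=cv2.imread('pics/side3.png')
cv2.imwrite('pics/c3.png',np.hstack([cv2.resize(x,(400,400),interpolation=cv2.INTER_CUBIC) for x in (a[130:260,130:260],b[170:320,190:340])]))
go([.62,.297,.15],80)
E
```

```text
wedge n 161 [650. 286.] [34. 48.] 80.4 [[624.0, 273.0], [671.0, 265.0], [676.0, 299.0], [629.0, 307.0]] z [0.103 0.112 0.119]
lid conf 0.61 slope [-0.099  0.011]
wedge n 235 [642. 293.] [36. 69.] 78.2 [[605.0, 282.0], [672.0, 268.0], [679.0, 303.0], [612.0, 317.0]] z [0.09  0.11  0.117]
lid conf 0.76 slope [-0.09   0.004]
drawer_front 0.69 pix [225. 239.] n 626 med [0.577 0.292 0.043] ztop 0.071 rect [549. 287.] [247.  64.] 85.0
go [0.62, 0.297, 0.15] 80 dp [ 0.1087 -0.0357  0.0041] dr [0.001 0.001 0.084] q7 -1.53
```

View pics/c3.png

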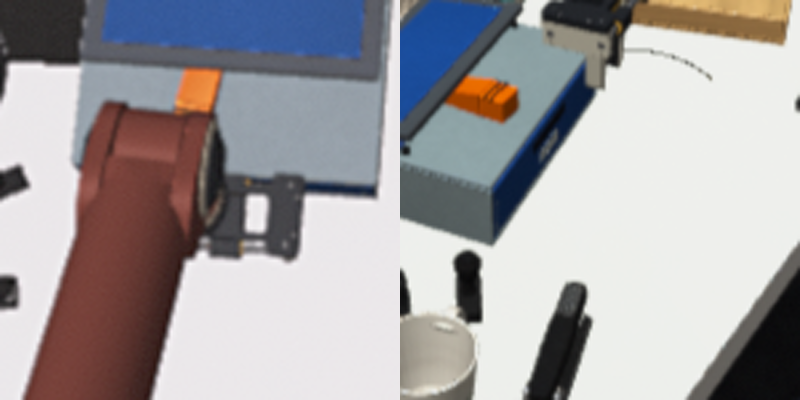

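The side view shows the blue panel flush with the chest at crop (545,150), and the wedge is unmoved with its block at (500,100).

Run:
```python
from h import *
p=shot('side');W=cloud(p);c,s=np.cos(np.radians(-5)),np.sin(np.radians(-5))
d=W[...,:2]-[.6856,.255];X=d@[c,s];Y=d@[-s,c];z=W[...,2]
f=(abs(Y)<.14)&(X<-.09)&(X>-.15)
for a,b in((.015,.03),(.03,.05),(.05,.065)):
    q=f&(z>a)&(z<b);print('panel',q.sum(),np.median(X[q]).round(4),np.percentile(X[q],[10,90]).round(4))
q=(abs(Y)<.14)&(abs(z-.085)<.004)&(X<-.06);print('ledge front',[np.percentile(X[q&(abs(Y-y)<.02)],3).round(4) for y in(-.06,-.02,.02,.06,.1)])
go([.6225,.293,.15],79);go([.6225,.293,.10],79)
```

```text
panel 135 -0.1112 [-0.1123 -0.1098]
panel 171 -0.1113 [-0.1126 -0.1102]
panel 138 -0.1116 [-0.1128 -0.11  ]
ledge front [np.float64(-0.111), np.float64(-0.2974), np.float64(-0.6968), np.float64(-0.1113), np.float64(-0.1107)]
go [0.6225, 0.293, 0.15] 79 dp [ 0.1114 -0.0319  0.0043] dr [0.    0.    0.102] q7 -1.53
go [0.6225, 0.293, 0.1] 79 dp [ 0.1115 -0.032   0.0543] dr [0.    0.    0.102] q7 -1.53
```

Flush, so the drawer is home. Now grasp the wedge.

Call:
servo_tool(
  claw=[0.25, 0.25, 0.25, 0.25, 0.25, 0.25, 0.25],
  dp=[
    [0.04, -0.011, 0],
    [0.08, -0.022, 0],
    [0.111, -0.032, 0],
    [0.111, -0.032, 0],
    [0.111, -0.032, 0.0],
    [0.111, -0.032, 0.0],
    [0.111, -0.032, 0.0],
  ],
  dr=[
    [0, 0, 0.03],
    [0, 0, 0.07],
    [0, 0, 0.102],
    [0, 0, 0.102],
    [0, 0, 0.102],
    [0, 0, 0.102],
    [0, 0, 0.102],
  ],
)

```text
clock: 23.5
ee_pos: [0.621, 0.2935, 0.1549]
tcp_rot: [-3.127, 0.301, 0.002]
wrist_force: [0.2, -0.0, -0.5]
grip_width: 0.0693
grasp_force: 0.0
```

Run:
```python
from h import *
p=shot('side');W=cloud(p);wedge(p,W)
go([.6225,.293,.10],79)
```

```text
wedge n 227 [646. 308.] [63. 73.] 78.8 [[604.0, 284.0], [676.0, 270.0], [688.0, 331.0], [617.0, 346.0]] z [0.089 0.109 0.117]
go [0.6225, 0.293, 0.1] 79 dp [0.0015 0.0003 0.055 ] dr [-0.001  0.001  0.   ] q7 -1.67
```

Call:
servo_tool(
  claw=[0.25, 0.25, 0.25, 0.6, 0.7, 1, 1, 1, 1, 1, 1, 1],
  dp=[
    [0.001, 0, 0.03],
    [0.001, 0, 0.053],
    [0.001, 0, 0.054],
    [0.001, 0, 0.054],
    [0.001, 0, 0.054],
    [0.001, 0, 0.054],
    [0.001, 0, 0.054],
    [0.001, 0, 0.054],
    [0.001, 0, 0.054],
    [0.001, 0, 0.054],
    [0.001, 0, 0.054],
    [0.001, 0, 0.054],
  ],
  dr=[
    [0, 0, 0],
    [0, 0, 0],
    [0, 0, 0],
    [0, 0, 0],
    [0, 0, 0],
    [0, 0, 0],
    [0, 0, 0],
    [0, 0, 0],
    [0, 0, 0],
    [0, 0, 0],
    [0, 0, 0],
    [0, 0, 0],
  ],
  newtons=40,
)

```text
clock: 24.75
ee_pos: [0.6233, 0.2927, 0.1013]
tcp_rot: [3.127, -0.302, 0.001]
wrist_force: [-1.5, -1.7, 6.8]
grip_width: 0.0339
grasp_force: 39.8
```

Run:
```python
from h import *
o=ctrl.get_obs();R=Ro.from_rotvec(o['tcp_rot']).as_matrix()
print(o['ee_pos'],o['grip_width'],o['grasp_force'],'chest -x in tool',R.T@[-np.cos(np.radians(5)),np.sin(np.radians(5)),0])
```

```text
[0.62326878 0.29270284 0.10133836] 0.03388508851355225 39.836599230766296 chest -x in tool [-9.94468611e-01  1.05033241e-01 -4.47513018e-04]
```

Call:
servo_tool(
  claw=[1, 1, 1, 1, 1, 1, 1, 1, 1, 1],
  dp=[
    [-0.002, 0, 0],
    [-0.004, 0, 0],
    [-0.006, 0.001, 0],
    [-0.008, 0.001, 0],
    [-0.01, 0.001, 0],
    [-0.012, 0.001, 0],
    [-0.014, 0.001, 0],
    [-0.014, 0.001, 0],
    [-0.014, 0.001, 0],
    [-0.014, 0.001, 0],
  ],
  dr=[
    [0, 0, 0],
    [0, 0, 0],
    [0, 0, 0],
    [0, 0, 0],
    [0, 0, 0],
    [0, 0, 0],
    [0, 0, 0],
    [0, 0, 0],
    [0, 0, 0],
    [0, 0, 0],
  ],
)

```text
clock: 25.75
ee_pos: [0.6119, 0.2941, 0.1013]
tcp_rot: [3.127, -0.302, 0.01]
wrist_force: [4.9, -1.1, 1.8]
grip_width: 0.0338
grasp_force: 39.8
```

Run:
```python
from h import *
for c in('top','side'):
    p=shot(c);W=cloud(p);lid(p,W)
```

```text
lid conf 0.93 slope [-0.083  0.011]
lid conf 0.58 slope [-0.078  0.002]
```

Call:
servo_tool(
  claw=[1, 1, 1, 1, 1, 1, 1, 1, 1, 1, 1, 1],
  dp=[
    [-0.002, 0, 0],
    [-0.004, 0, 0],
    [-0.006, 0.001, 0],
    [-0.008, 0.001, 0],
    [-0.01, 0.001, 0],
    [-0.012, 0.001, 0],
    [-0.014, 0.001, 0],
    [-0.016, 0.002, 0],
    [-0.016, 0.002, 0],
    [-0.016, 0.002, 0],
    [-0.016, 0.002, 0],
    [-0.016, 0.002, 0],
  ],
  dr=[
    [0, 0, 0],
    [0, 0, 0],
    [0, 0, 0],
    [0, 0, 0],
    [0, 0, 0],
    [0, 0, 0],
    [0, 0, 0],
    [0, 0, 0],
    [0, 0, 0],
    [0, 0, 0],
    [0, 0, 0],
    [0, 0, 0],
  ],
)

```text
clock: 27.15
ee_pos: [0.5956, 0.2959, 0.1013]
tcp_rot: [-3.127, 0.3, -0.01]
wrist_force: [5.8, 0.6, 1.9]
grip_width: 0.0336
grasp_force: 39.8
```

Run:
```python
from h import *
for c in('top','side'):
    p=shot(c);W=cloud(p);lid(p,W)
wedge(p,W)
```

```text
lid conf 0.92 slope [-0.051  0.01 ]
lid conf 0.71 slope [-0.049 -0.002]
wedge n 190 [627. 292.] [39. 95.] 79.5 [[576.0, 281.0], [670.0, 264.0], [677.0, 302.0], [583.0, 319.0]] z [0.089 0.104 0.116]
```

Call:
servo_tool(
  claw=[1, 1, 1, 1, 1, 1, 1, 1, 1, 1, 1, 1],
  dp=[
    [0, 0, 0],
    [0, 0, 0],
    [0, 0, 0],
    [0, 0, 0],
    [-0.002, 0, 0],
    [-0.004, 0, 0],
    [-0.006, 0.001, 0],
    [-0.008, 0.001, 0],
    [-0.01, 0.001, 0],
    [-0.012, 0.001, 0],
    [-0.012, 0.001, 0],
    [-0.012, 0.001, 0],
  ],
  dr=[
    [0, 0, 0],
    [0, 0, 0],
    [0, 0, 0],
    [0, 0, 0],
    [0, 0, 0],
    [0, 0, 0],
    [0, 0, 0],
    [0, 0, 0],
    [0, 0, 0],
    [0, 0, 0],
    [0, 0, 0],
    [0, 0, 0],
  ],
)

```text
clock: 28.55
ee_pos: [0.5835, 0.2969, 0.1013]
tcp_rot: [-3.127, 0.301, -0.009]
wrist_force: [5.3, -0.7, 1.8]
grip_width: 0.0339
grasp_force: 39.8
```

Call:
servo_tool(
  claw=[1, 1, 1, 1, 1, 1, 1, 1, 1, 1, 1, 1],
  dp=[
    [-0.002, 0, 0],
    [-0.004, 0, 0],
    [-0.006, 0.001, 0],
    [-0.008, 0.001, 0],
    [-0.01, 0.001, 0],
    [-0.012, 0.001, 0],
    [-0.014, 0.001, 0],
    [-0.016, 0.002, 0],
    [-0.018, 0.002, 0],
    [-0.02, 0.002, 0],
    [-0.02, 0.002, 0],
    [-0.02, 0.002, 0],
  ],
  dr=[
    [0, 0, 0],
    [0, 0, 0],
    [0, 0, 0],
    [0, 0, 0],
    [0, 0, 0],
    [0, 0, 0],
    [0, 0, 0],
    [0, 0, 0],
    [0, 0, 0],
    [0, 0, 0],
    [0, 0, 0],
    [0, 0, 0],
  ],
)

```text
clock: 29.75
ee_pos: [0.5618, 0.2992, 0.1012]
tcp_rot: [-3.127, 0.301, -0.003]
wrist_force: [2.9, -1.0, 3.6]
grip_width: 0.0337
grasp_force: 39.8
```

Run:
```python
from h import *
for c in('top','side'):
    p=shot(c);W=cloud(p);lid(p,W)
wedge(p,W)
```

```text
lid conf 0.91 slope [0.003 0.003]
lid conf 0.79 slope [ 0.012 -0.006]
wedge n 263 [610. 293.] [ 35. 127.] 78.5 [[544.0, 289.0], [668.0, 263.0], [675.0, 298.0], [551.0, 323.0]] z [0.089 0.1   0.116]
```

Call:
servo_tool(
  claw=[1, 1, 1, 1, 1, 1, 1, 1, 1, 1, 1, 1],
  dp=[
    [-0.004, 0, 0],
    [-0.008, 0.001, 0],
    [-0.012, 0.001, 0],
    [-0.016, 0.002, 0],
    [-0.022, 0.002, 0],
    [-0.028, 0.003, 0],
    [-0.035, 0.003, 0],
    [-0.035, 0.003, 0],
    [-0.035, 0.003, 0],
    [-0.035, 0.003, -0.02],
    [-0.035, 0.003, -0.04],
    [-0.035, 0.003, -0.05],
  ],
  dr=[
    [0, 0, 0],
    [0, 0, 0],
    [0, 0, 0],
    [0, 0, 0],
    [0, 0, 0],
    [0, 0, 0],
    [0, 0, 0],
    [0, 0, 0],
    [0, 0, 0],
    [0, 0, 0],
    [0, 0, 0],
    [0, 0, 0],
  ],
)

```text
clock: 31.15
ee_pos: [0.5227, 0.3035, 0.1497]
tcp_rot: [3.127, -0.3, -0.012]
wrist_force: [-0.3, 0.2, -0.3]
grip_width: 0.0339
grasp_force: 39.9
```

Run:
```python
from h import *
p=shot('top');W=cloud(p);lid(p,W);wedge(p,W)
p=shot('side');W=cloud(p);lid(p,W);wedge(p,W)
go([.45,-.20,.15],93);go([.45,-.2,.15],79)
```

```text
lid conf 0.96 slope [0.005 0.002]
wedge n 192 [572. 288.] [ 32. 126.] 84.9 [[508.0, 278.0], [633.0, 267.0], [636.0, 299.0], [510.0, 310.0]] z [0.138 0.146 0.155]
lid conf 0.98 slope [ 0.013 -0.008]
wedge n 321 [573. 297.] [ 36. 131.] 78.7 [[505.0, 292.0], [633.0, 266.0], [640.0, 302.0], [512.0, 327.0]] z [0.136 0.149 0.165]
go [0.45, -0.2, 0.15] 93 dp [ 2.31e-02  5.08e-01 -5.00e-04] dr [ 0.001  0.005 -0.244] q7 -1.66
go [0.45, -0.2, 0.15] 79 dp [ 2.31e-02  5.08e-01 -5.00e-04] dr [0.001 0.005 0.   ] q7 -1.66
```

Call:
servo_tool(
  claw=[1, 1, 1, 1, 1, 1, 1, 1, 1, 1, 1, 1],
  dp=[
    [0.002, 0.046, 0],
    [0.004, 0.092, 0],
    [0.006, 0.138, 0],
    [0.008, 0.184, 0],
    [0.01, 0.23, 0],
    [0.012, 0.276, 0],
    [0.014, 0.322, 0],
    [0.017, 0.368, 0],
    [0.019, 0.414, 0],
    [0.021, 0.46, 0],
    [0.023, 0.508, 0],
    [0.023, 0.508, 0],
  ],
  dr=[
    [0, 0, 0],
    [0, 0, 0],
    [0, 0, -0.03],
    [0, 0, -0.06],
    [0, 0, -0.1],
    [0, 0, -0.14],
    [0, 0, -0.18],
    [0, 0, -0.22],
    [0, 0, -0.244],
    [0, 0, -0.244],
    [0, 0, -0.244],
    [0, 0, -0.244],
  ],
)

```text
clock: 32.55
ee_pos: [0.4484, -0.2086, 0.151]
tcp_rot: [3.135, 0.06, -0.002]
wrist_force: [-0.1, -0.0, -0.9]
grip_width: 0.034
grasp_force: 39.9
```

Run:
```python
from h import *
p=shot('top');W=cloud(p);wedge(p,W,.03)
p=shot('side');W=cloud(p);wedge(p,W,.03)
print(ctrl.get_obs()['grasp_force']);go([.45,-.205,.024],93)
```

```text
wedge n 238 [ 529. -204.] [35. 63.] 90.0 [[498.0, -222.0], [561.0, -222.0], [561.0, -187.0], [498.0, -187.0]] z [0.139 0.148 0.155]
wedge n 177 [ 497. -199.] [ 47. 126.] 87.7 [[433.0, -220.0], [559.0, -225.0], [561.0, -179.0], [435.0, -174.0]] z [0.136 0.15  0.164]
39.91702437400818
go [0.45, -0.205, 0.024] 93 dp [-1.000e-04  4.400e-03  1.257e-01] dr [-0.002  0.002 -0.004] q7 -0.52
```

Contact expected at TCP ≈ 0.022. Lower to about 0.024, then release.

Call:
servo_tool(
  claw=[1, 1, 1, 1, 1, 1, 1, 0.4, 0.4, 0.4, 0.4, 0.4],
  dp=[
    [0, 0, 0.04],
    [0, 0, 0.08],
    [0, 0, 0.11],
    [0, 0, 0.12],
    [0, 0, 0.126],
    [0, 0, 0.126],
    [0, 0, 0.126],
    [0, 0, 0.126],
    [0, 0, 0.126],
    [0, 0, 0.126],
    [0, 0, 0.126],
    [0, 0, 0.126],
  ],
  dr=[
    [0, 0, 0],
    [0, 0, 0],
    [0, 0, 0],
    [0, 0, 0],
    [0, 0, 0],
    [0, 0, 0],
    [0, 0, 0],
    [0, 0, 0],
    [0, 0, 0],
    [0, 0, 0],
    [0, 0, 0],
    [0, 0, 0],
  ],
)

```text
clock: 33.85
ee_pos: [0.4518, -0.2004, 0.0248]
tcp_rot: [3.14, 0.081, 0.0]
wrist_force: [-0.1, -0.4, -0.8]
grip_width: 0.0555
grasp_force: 0.0
```

Call:
servo_tool(
  claw=[0.3, 0.3, 0.3, 0.3, 0.3, 0.3, 0.3, 0.3],
  dp=[
    [0, 0, -0.02],
    [0, 0, -0.06],
    [0, 0, -0.1],
    [0, 0, -0.14],
    [0, 0, -0.17],
    [0, 0.04, -0.17],
    [0, 0.08, -0.17],
    [0, 0.08, -0.17],
  ],
  dr=[
    [0, 0, 0],
    [0, 0, 0],
    [0, 0, 0],
    [0, 0, 0],
    [0, 0, 0],
    [0, 0, 0],
    [0, 0, 0],
    [0, 0, 0],
  ],
)

```text
clock: 34.65
ee_pos: [0.4545, -0.2865, 0.196]
tcp_rot: [3.134, 0.069, 0.002]
wrist_force: [-0.8, -0.2, 0.1]
grip_width: 0.0649
grasp_force: 0.0
```

Run:
```python
from h import *
p=shot('top');W=cloud(p);wedge(p,W,.004);lid(p,W)
p=shot('side','s4.png');W=cloud(p);wedge(p,W,.004);lid(p,W)
a=cv2.imread('pics/s4.png');cv2.imwrite('pics/s4c.png',cv2.resize(a[120:270,160:360],(800,600),interpolation=cv2.INTER_CUBIC))
```

```text
wedge n 671 [275. -77.] [ 79. 636.] 62.8 [[-26.0, 33.0], [540.0, -257.0], [576.0, -186.0], [10.0, 104.0]] z [0.009 0.02  0.038]
lid conf 0.77 slope [0.007 0.002]
wedge n 248 [ 505. -221.] [132. 100.] 2.5 [[437.0, -173.0], [441.0, -274.0], [573.0, -268.0], [568.0, -168.0]] z [0.006 0.022 0.038]
lid conf 0.84 slope [ 0.017 -0.006]
```

View pics/s4c.png

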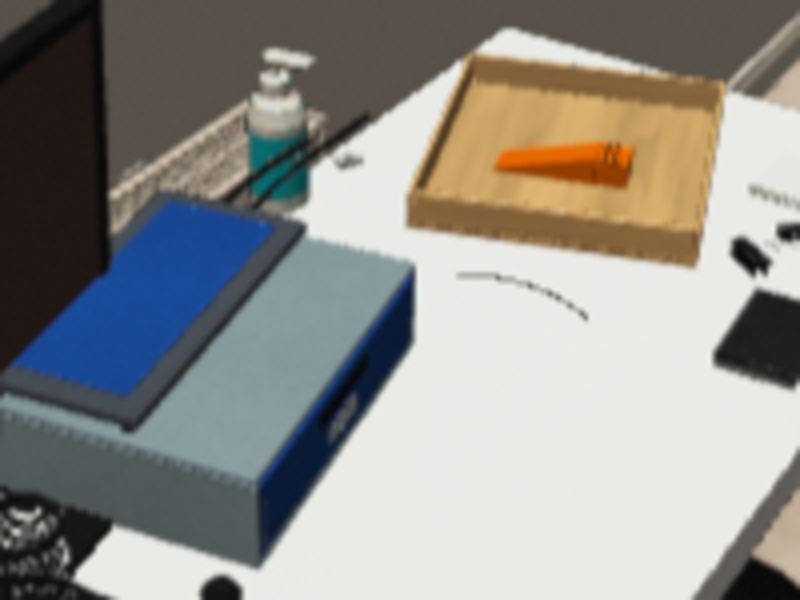

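The wedge lies flat in the tray at (565,163). The lid is shut, the drawer is home, and the bottle is undisturbed.

```bash
python3 -c "
from station import hand_in
print(hand_in())"
```

```text
the job is handed in; nothing more can be done
None
```

I handed the job in at about 35 s: two cartons and the black highlighter (all that was in the tray) are in the drawer, which is home, the lid is shut without a slam and the wedge lies in the tray; the hand-in returned no verdict.

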